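Draw up and drive the captive clamp screw of the block holder

TASK

Clamp the square steel reference block in its holder: pull the black-knobbed captive screw up against its spring until its hidden thread catches (ease it round clockwise until it does, never hauling on it while it is blocked), then drive it clockwise, taking fresh grips, until it is fully home and the strap's nose presses on the block. Be gentle with the thread, let go at the end, and leave the block seated and the loose things beside the holder where they are.

Things in the scene. Friction and masses are not known exactly. Their poses are not given: they have to be found in the camera images.
- holder: steel block holder standing fast on the worktop, base plate 170 x 80 x 12 mm; origin on the worktop below the strap's pivot, x along the base from screw end towards block end, z up. The screw's axis is vertical at x = -50 mm, y = 0; the pivot of the rocking strap is at x = 0, 58 mm high; the block pocket (rim 5 mm high) is centred at x = +50 mm
- captive_screw: the captive screw's sliding part (its axes do not turn with the knob); origin on the screw axis, at the worktop's height when the screw is down, so its height is the lift: 0 = down at rest, about 2 mm = teeth blocked under the closed thread, 9 mm = through the entry and resting on the start of the thread, 10.5 mm = upper end of its play there, about 12.4 mm = fully home
- knob_mid (a point): on the screw axis at mid-height of its black fluted round knob (30 mm diameter, 36 mm tall, underside 61 mm and top 97 mm above the worktop when down; this point is 79 mm up); it rises with the screw. Below the knob runs the 24 mm wide strap, its top about 56 mm up under the knob when down and rising with the screw.
- barrel: aluminium barrel round the screw, 41 mm diameter, top 43 mm up, fixed on the holder, with the thread inside; origin on the screw axis on the base plate. The thread has two opposite entries that cannot be seen, each about 0.4 rad wide; from rest the middle of the next one lies 0.35 to 1.25 rad clockwise (from above). The thread is spoilt by hauling with over 35 N while blocked.
- nose: sprung nose of the strap with a rubber ball tip 11 mm across; the rocking strap brings it down as the screw rises, 1 mm for 1 mm: it meets the block at a lift of about 10.5 mm and presses with some 6 to 7 N when home; origin at the middle of the strap's end, 50 mm from the pivot
- block: square steel reference block 60 x 60 x 16 mm, loose in the holder's pocket under the nose; origin at the centre of its underside (12 mm up when seated)
- pocket (a point): centre of the pocket floor on the holder
- round_block: round steel block 64 mm across, 12 mm high, lying beside the holder; origin at the centre of its underside; leave it
- loupe: small black eyepiece 36 mm across, 32 mm high, beside the holder; origin at the centre of its underside; leave it
- specimen: black mounted specimen 30 mm across, 19 mm high, beside the holder; origin at the centre of its underside; leave it
- knob_top (a point): top centre of the knob, 18 mm above knob_mid. A spring pulls the screw down with about 5 N at rest and 10 N when home (the clamped strap adds some 7 N); the knob turns almost freely while the screw is down. Driving takes up to about 0.2 N m; a clutch in the barrel slips at 0.3 N m, so turning on against the stop does no harm.
- barrel_top (a point): top centre of the barrel. Away from an entry the screw is blocked solid after 2 mm: ease off, turn on a little, try again, pulling with 20 N at most. At an entry it lifts 9 mm; then turn it clockwise: past about 0.5 rad it stays up when let go, by about 1.8 rad it has climbed home (12.4 mm), and a stop comes at about 2.15 rad (all from the entry's middle). Turning back frees it.
There are look-alikes about, which are no part of the job. Leave any pink look-alike of the block alone.

How it is judged (in metres and radians):
On the way:
1. the screw has been pulled up through the thread's entry (raised more than 8 mm) (z of captive_screw in the frame of holder above 0.008 m), for 0.2 s.
At the end, for the whole second after the job is handed in: the screw stays raised by more than 11.8 mm (home is about 12.4 mm) by itself, the strap's nose presses on the block with more than 4 N, and the block is seated in its pocket (within 4 mm of its centre, lying on its floor) (z of captive_screw in the frame of holder above 0.0118 m and contact force between nose and block above 4 N and horizontal distance between block and pocket below 0.004 m and z of block in the frame of holder below 0.0135 m); the robot touches nothing.
It fails at once if the screw was hauled on while blocked: more than 35 N between the screw and its barrel with the screw raised less than 7.5 mm (contact force between captive_screw and barrel above 35 N and z of captive_screw in the frame of holder below 0.0075 m).
It fails at once if the strap's nose pressed on the block with more than 30 N (contact force between nose and block above 30 N).
It fails at once if the round block was pushed more than 20 mm (distance of round_block from where it was at the start of the episode above 0.02 m).
It fails at once if the loupe was pushed more than 20 mm (distance of loupe from where it was at the start of the episode above 0.02 m).
It fails at once if the specimen was pushed more than 20 mm (distance of specimen from where it was at the start of the episode above 0.02 m).
It also fails if it takes over 72 s, if anything falls off the work surface, if the arm or the gripper's body presses on something with over 40 N, if the wrist force passes 120 N, or if a joint passes its speed limit or range.

ROBOT

A 6-joint arm with a two-finger parallel gripper is mounted at the origin on a cart in front of the work surface, level with it; the furniture and walls round the work are solid. World frame = base frame: x ahead of the robot, y to its left, z up, the work surface at z = 0. Lengths are in mm, angles in rad, forces in N, time in s.
With the tool pointing down it reaches from about 275 to 1000 mm from the base axis. Payload 8.4 kg.
Tool frame: the origin (TCP) lies at the very end of the fingers, on their centre line; the grasp point (between the pads) lies 19 mm behind it (r.pinch_z is the distance from the TCP to the grasp point, in mm); z points along the fingers, y is the line along which they close (so a half turn about z gives the same grasp; the last joint's range is limited). The gripper opens to 85 mm and grips with 20 to 120 N. Pads are 22 mm wide; open, the fingers measure 114 mm over their backs; the gripper's body (76 mm by 85 mm) begins 54 mm behind the grasp point. The pads swing forward as they close: fully open they stand 13 mm farther back than shut.
Start: joints at [1.278, 0.353, 1.633, -0, 1.155, -0.002], TCP at [179.198, 598.762, 231.281] pointing down, gripper open.
Joint ranges: [-2.63, 2.63], [-0.92, 2.1], [0.06, 2.66], [-1.3, 4.44], [0, 2.69], [-3.02, 3.02]. Speed limits (rad/s): [2.22, 2.22, 2.79, 3.14, 3.14, 3.14].

INTERFACE

Orientations are given as [roll, pitch, yaw] about the fixed x, y, z axes, in that order (R = Rz(yaw) Ry(pitch) Rx(roll)).
In Python, from rig import r gives the robot as it stands.
- The arm moves only by the tool carry_out, never from a script. Its argument "series" is a list of rows, each a list of 7 numbers: the turn, a rotation vector about the tool's x, y, z as a fraction of full scale, then the shift along the tool's x, y, z as a fraction of full scale, then the gripper command: -1 is fully open, 1 is shut, values between are in proportion. A call has 1 to 8 rows; each row is the pose to reach, as a shift and turn from the pose commanded when the call began, along the tool's axes at that moment, turning the shorter way round; what a row does not reach only later rows make up. Full scale, the value 1, is 0.25 m for a shift and pi rad for a turn. A row lasts 1/8 s, in which the tool goes at most 62.5 mm and 10.7 degrees, less where a joint would pass 70% of its speed; a pose out of reach is approached as far as the arm can. A call with a number of a shift or a turn outside -1 to 1 is refused whole. A call with a gripper value outside its range is refused whole. The fingers move at their own pace and stop on an object; "force" is the grip in N (left out, the last holds). Time passes only in rows, so rows that repeat a pose let the fingers close. It gives the time, the measured TCP pose, the force, the opening and the grip force at its end, in the units of the state.
- r.sense(): the state, without advancing time (a new reading comes with each control period).
- r.grab_frame(name): name is "scene" or "top"; returns the picture (400x640x3 uint8, red, green, blue); there is no depth.
- r.get_calibration(name): a dict with "K" (3x3 intrinsics, pixels), "pose" (4x4, takes a point from camera to world coordinates). Camera axes: x right, y up, looking along -z (the intrinsics and any distortion apply to the point x, -y, -z); pixel columns grow to the right and rows downward; lengths in mm; the calibration is good to about 2 mm. A picture is of the moment at which its call begins. get_calibration takes no time and is no camera call.
- r.sign_off(): hands the job in; it is judged then, once.
Trained networks look in the newest picture that a camera, given by its name, has taken for a name from the list of things; names that differ only in an ending like _2 or _b are one class to them, and where a whole thing is asked for, a point or a joint stands for the part that bears it (a point fixed in the world has none). Each returns a list of dicts, best first, with "score" (0 to 1); they miss things now and then, are a little off and sometimes report something else, mostly with a low value. They report only what shows in the picture. A call takes as long as a camera call. They do not tell look-alikes from the thing itself.
- r.silhouettes(camera, label): "region" (400x640 bool, what is visible of it) and "position" ([row, column] in pixels, amid what is visible of it).
The state is a dict: "clock": time; "qpos": joint angles; "qvel": joint speeds; "joint_efforts": joint torques, N m; "eef_pos": TCP position; "tcp_rot": TCP orientation; "contact_force": force on the tool from outside, world axes, zero at the start; "wrist_torque": the same for the moment, N m; "opening": opening from 0.0 (shut) to 1.0 (fully open); "grasp_force": force on a finger pad.
Only numpy, scipy, OpenCV 4.12 (cv2) and the standard library are available. Lean on these libraries where they do the work, as an engineer would, in place of code of your own. Each camera call takes 0.05 s, during which the arm holds its last target. There are 200 camera calls.

## Working session

There is one attempt and no reset: what is moved stays moved. The work goes in short steps, Python scripts to look and compute and a tool call to move; the robot and the scene stay as the last step left them, time stands still between calls to the robot, and variables do not carry over. Pictures are saved under pics/ and viewed, at most 10 in all, crops included, and the job is handed in when it is done.

Besides the shell and the picture viewer there is one more tool, called after "Request:" as name([rows], argument=value, ...), one row to a line, values as JSON. carry_out: Moves the arm, as the interface text tells. Its arguments: {"type":"object","properties":{"series":{"type":"array"},"force":{"type":"number"}},"required":["series"]}

```bash
ls; mkdir -p pics; python3 - <<'E'
from rig import r
import cv2,numpy as np
for n in("scene","top"):
    im=r.grab_frame(n); cv2.imwrite(f"pics/{n}0.png",im[:,:,::-1])
    c=r.get_calibration(n); print(n,np.round(c["K"],1).tolist(),np.round(c["pose"],3).tolist(),[k for k in c])
    for l in("knob_mid","barrel","block","nose","holder","loupe","specimen","round_block"):
        print(l,[(round(d["score"],2),np.round(d["position"]).tolist(),int(d["region"].sum())) for d in r.silhouettes(n,l)][:4])
print(r.sense())
E
```

```text
pics
scene [[475.2, 0.0, 315.7], [0.0, 475.2, 198.2], [0.0, 0.0, 1.0]] [[0.803, 0.278, -0.527, 176.718], [-0.595, 0.374, -0.711, -588.362], [-0.001, 0.885, 0.466, 485.514], [0.0, 0.0, 0.0, 1.0]] ['K', 'pose']
knob_mid [(0.69, [218.0, 285.0], 482)]
barrel [(0.63, [247.0, 289.0], 483)]
block [(0.96, [255.0, 405.0], 993), (0.71, [222.0, 328.0], 434), (0.7, [305.0, 362.0], 1394), (0.19, [202.0, 313.0], 60)]
nose [(0.21, [222.0, 324.0], 463)]
holder [(0.77, [236.0, 299.0], 3056)]
loupe [(0.94, [249.0, 336.0], 387), (0.66, [218.0, 283.0], 454)]
specimen [(0.8, [234.0, 358.0], 232)]
round_block [(0.55, [218.0, 271.0], 280)]
top [[461.1, 0.0, 316.7], [0.0, 461.1, 197.1], [0.0, 0.0, 1.0]] [[0.009, 0.976, -0.22, 440.481], [-1.0, 0.009, 0.003, 11.736], [0.005, 0.22, 0.976, 914.467], [0.0, 0.0, 0.0, 1.0]] ['K', 'pose']
knob_mid [(0.54, [241.0, 316.0], 273)]
barrel [(0.78, [252.0, 320.0], 234), (0.5, [241.0, 318.0], 244)]
block [(0.83, [164.0, 382.0], 880), (0.61, [194.0, 291.0], 546), (0.56, [236.0, 409.0], 964)]
nose []
holder [(0.68, [227.0, 312.0], 2858)]
loupe []
specimen [(0.55, [180.0, 335.0], 172)]
round_block [(0.88, [219.0, 264.0], 760)]
{'clock': 0.9, 'qpos': array([ 1.27760968e+00,  3.52943330e-01,  1.63335145e+00, -1.57273737e-05,
        1.15519446e+00, -2.35620491e-03]), 'qvel': array([-5.97211741e-04,  1.35976549e-03,  6.25228515e-04,  3.22971718e-04,
       -2.56715648e-05,  4.66341400e-04]), 'joint_efforts': array([ 1.01124322e-03, -6.05154705e+01, -3.42445707e+01,  5.37065645e-06,
        1.44302725e-03, -1.13961224e-06]), 'eef_pos': array([179.20652833, 598.7953371 , 231.33719769]), 'tcp_rot': array([3.14148927e+00, 1.46328482e-05, 2.85076856e+00]), 'contact_force': array([-0.17439172,  0.78919148,  0.28744326]), 'wrist_torque': array([-0.05200414,  0.00448813,  0.05078221]), 'grasp_force': 0.0, 'opening': 0.9988891484462378}
```

```bash
python3 - <<'E'
import cv2,numpy as np
a=cv2.imread("pics/scene0.png")[160:340,220:450];b=cv2.imread("pics/top0.png")[130:290,220:450]
cv2.imwrite("pics/c1.png",cv2.resize(a,None,fx=3.3,fy=3.3,interpolation=2))
cv2.imwrite("pics/c2.png",cv2.resize(b,None,fx=3.4,fy=3.4,interpolation=2))
E
```

```text
(no output)
```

View pics/c1.png

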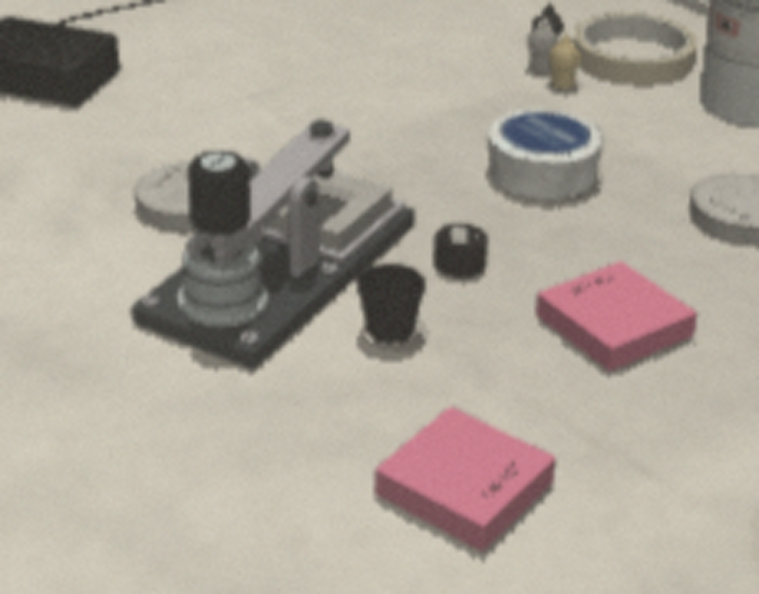

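View pics/c2.png

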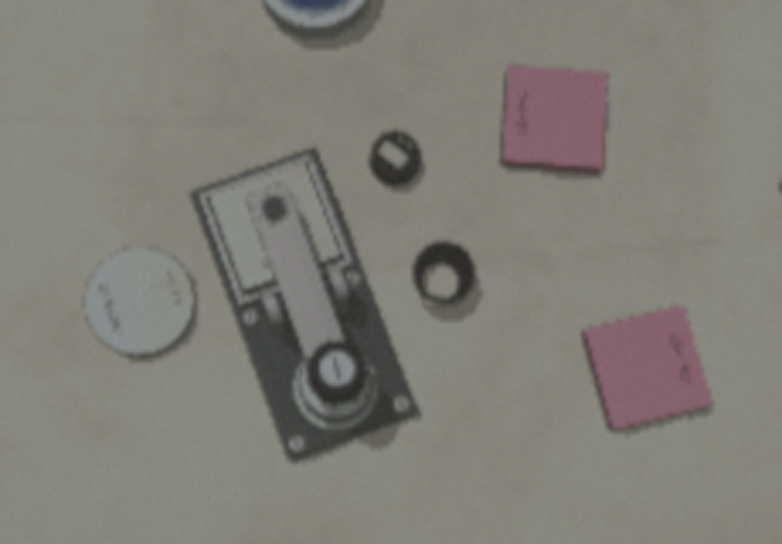

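View pics/scene0.png

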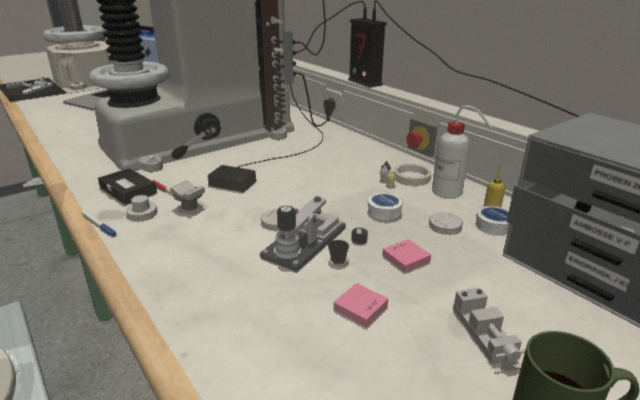

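The knob is the black cylinder on the barrel at scene (287,209) / top (319,238). Black look-alikes are the loupe (scene 336,249) and the specimen (scene 358,234). The pink blocks at scene (405,255) and (362,305) are not the block, which is the grey one in the pocket. Next I triangulate.

```bash
cat > h.py <<'E'
import numpy as np
from rig import r
def ray(n,col,row):
    c=r.get_calibration(n);K=np.array(c["K"]);P=np.array(c["pose"])
    d=np.linalg.inv(K)@[col,row,1]; d=P[:3,:3]@[d[0],-d[1],-d[2]]
    return P[:3,3],d/np.linalg.norm(d)
def tri(ps,pt):
    A=0;b=0;R=[ray("scene",*ps),ray("top",*pt)]
    for o,d in R:
        M=np.eye(3)-np.outer(d,d);A=A+M;b=b+M@o
    x=np.linalg.solve(A,b)
    return x,[np.linalg.norm((np.eye(3)-np.outer(d,d))@(x-o)) for o,d in R]
def plane(n,p,z):
    o,d=ray(n,*p);return o+d*(z-o[2])/d[2]
E
python3 - <<'E'
from h import *
np.set_printoptions(precision=1,suppress=True)
C1=lambda x,y:(220+x/3.3-.35,160+y/3.3-.35)
C2=lambda x,y:(220+x/3.4-.35,130+y/3.4-.35)
k=C1(220,162),C2(336,367)
n=C1(322,129),C2(274,208)
for p in(k,n):print(*tri(*p))
print(plane("top",k[1],97),plane("scene",k[0],97),plane("top",n[1],62),plane("scene",n[0],62))
# base corners (z=12): top view
for q in((193,190),(316,150),(420,412),(293,461)):print("base",plane("top",C2(*q),12))
for q,z in (((140,302),12),((443,272),32),((396,155),19)):print("things",plane("top",C2(*q),z))
E
```

```text
[552.4   4.8  96. ] [np.float64(1.6887921919608557), np.float64(1.6887921919608637)]
[643.6  39.6  71.5] [np.float64(1.5299413728575122), np.float64(1.5299413728574505)]
[550.7   5.6  97. ] [553.    2.7  97. ] [644.5  40.7  62. ] [655.9  53.6  62. ]
base [667.   90.6  12. ]
base [692.3  17.9  12. ]
base [536.6 -43.6  12. ]
base [508.   29.1  12. ]
things [599.3 119.6  12. ]
things [614.9 -55.9  32. ]
things [687.7 -29.6  19. ]
```

```bash
python3 - <<'E'
from h import *
np.set_printoptions(precision=0,suppress=True)
for p in((115,165),(285,130),(207,125),(500,250),(130,220),(235,175)):print(p,plane("scene",p,0))
E
```

```text
(115, 165) [425. 599.   0.]
(285, 130) [913. 560.   0.]
(207, 125) [744. 743.  -0.]
(500, 250) [ 873. -210.    0.]
(130, 220) [368. 299.   0.]
(235, 175) [640. 364.   0.]
```

View pics/top0.png

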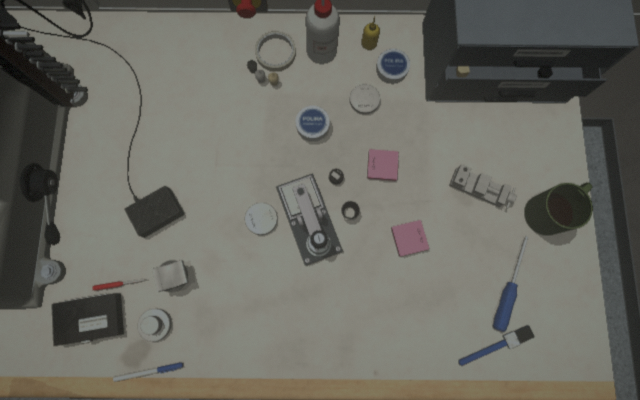

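The picture shows the holder in clear space (knob at top 319,238). The tall machine is at the left edge, so I move sideways away from it first.

Request:
carry_out([
  [0,0,0,-0.5,-0.98,0,-1],
  [0,0,0,-0.5,-0.98,0,-1],
  [0,0,0,-0.5,-0.98,0,-1],
  [0,0,0,-0.5,-0.98,0,-1],
  [0,0,0,-0.5,-0.98,0,-1],
  [0,0,0,-0.5,-0.98,0,-1],
], force=40)

```text
clock: 1.65
eef_pos: [228.9, 327.0, 231.6]
tcp_rot: [3.141, 0.0, 2.849]
contact_force: [-0.5, 1.1, -0.0]
opening: 0.998
grasp_force: 0.0
```

Request:
carry_out([
  [0,0,0,-0.8,-0.43,0,-1],
  [0,0,0,-0.8,-0.43,0,-1],
  [0,0,0,-0.8,-0.43,0,-1],
  [0,0,0,-0.8,-0.43,0,-1],
  [0,0,0,-0.8,-0.43,0,-1],
])

```text
clock: 2.28
eef_pos: [391.8, 167.4, 231.4]
tcp_rot: [3.141, 0.001, 2.848]
contact_force: [0.7, 0.0, 0.2]
opening: 1.0
grasp_force: 0.0
```

Request:
carry_out([
  [0,0,-0.21,-0.8,-0.43,0,-0.2],
  [0,0,-0.21,-0.8,-0.43,0,-0.2],
  [0,0,-0.21,-0.8,-0.43,0,-0.2],
  [0,0,-0.21,-0.8,-0.43,0,-0.2],
  [0,0,-0.21,-0.8,-0.43,0,-0.2],
  [0,0,-0.21,-0.8,-0.43,0,-0.2],
])

```text
clock: 3.02
eef_pos: [549.9, 9.0, 230.8]
tcp_rot: [3.141, -0.001, -2.774]
contact_force: [-0.7, -0.0, 0.4]
opening: 0.597
grasp_force: 0.0
```

Request:
carry_out([
  [0,0,0,-0.005,-0.021,0.2,-0.2],
  [0,0,0,-0.005,-0.021,0.4,-0.2],
  [0,0,0,-0.005,-0.021,0.475,-0.2],
  [0,0,0,-0.005,-0.021,0.475,-0.2],
  [0,0,0,-0.005,-0.021,0.475,-0.2],
])

```text
clock: 3.65
eef_pos: [553.7, 4.2, 113.7]
tcp_rot: [-3.141, 0.001, -2.772]
contact_force: [0.3, -0.4, 0.2]
opening: 0.602
grasp_force: 0.0
```

```bash
python3 - <<'E'
from h import *
import cv2
o=[]
for n,(a,b) in (("scene",(245,150)),("top",(270,150))):
    im=r.grab_frame(n)[b:b+110,a:a+100,::-1]
    o.append(cv2.resize(im,None,fx=4,fy=4,interpolation=2))
cv2.imwrite("pics/chk.png",np.hstack(o))
E
```

```text
(no output)
```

View pics/chk.png

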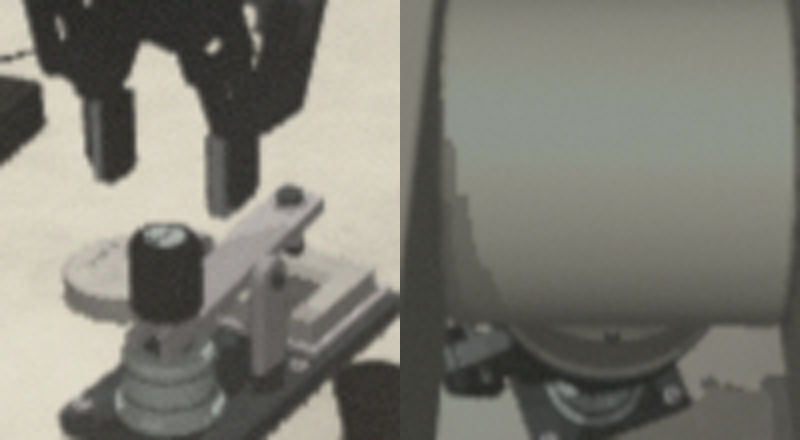

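The pads straddle the knob: pad midpoint at scene (286,199), straight above the knob top at (286,210). I descend and grip.

Request:
carry_out([
  [0,0,0,0,0,0.05,-0.2],
  [0,0,0,0,0,0.1,-0.2],
  [0,0,0,0,0,0.15,-0.2],
  [0,0,0,0,0,0.195,-0.2],
  [0,0,0,0,0,0.195,-0.2],
  [0,0,0,0,0,0.195,-0.2],
])

```text
clock: 4.5
eef_pos: [553.5, 3.1, 63.8]
tcp_rot: [-3.142, 0.0, -2.773]
contact_force: [0.4, 0.0, -0.1]
opening: 0.602
grasp_force: 0.0
```

Request:
carry_out([
  [0,0,0,0,0,0,1],
  [0,0,0,0,0,0,1],
  [0,0,0,0,0,0,1],
  [0,0,0,0,0,0,1],
  [0,0,0,0,0,0,1],
], force=40)

```text
clock: 5.12
eef_pos: [553.0, 4.7, 64.7]
tcp_rot: [3.139, 0.001, -2.774]
contact_force: [-4.3, 11.2, 7.3]
opening: 0.338
grasp_force: 38.9
```

Request:
carry_out([
  [0,0,0,0,0.006,0,1],
  [0,0,0,0,0.006,-0.006,1],
  [0,0,0,0,0.006,-0.012,1],
  [0,0,0,0,0.006,-0.016,1],
  [0,0,0,0,0.006,-0.016,1],
])

```text
clock: 5.75
eef_pos: [552.5, 5.1, 67.1]
tcp_rot: [3.141, -0.0, -2.773]
contact_force: [1.6, 6.8, -10.6]
opening: 0.338
grasp_force: 40.6
```

Request:
carry_out([
  [0,0,0.02,0,0.003,0,1],
  [0,0,0.04,0,0.003,0,1],
  [0,0,0.04,0,0.003,0,1],
])

```text
clock: 6.12
eef_pos: [552.5, 5.1, 67.2]
tcp_rot: [-3.142, -0.0, -2.898]
contact_force: [2.6, 2.1, -12.4]
opening: 0.341
grasp_force: 40.6
```

Request:
carry_out([
  [0,0,0.02,0,0,0,1],
  [0,0,0.04,0,0,0,1],
  [0,0,0.04,0,0,0,1],
])

```text
clock: 6.5
eef_pos: [552.5, 5.0, 67.7]
tcp_rot: [-3.141, -0.0, -3.022]
contact_force: [2.0, 0.5, -8.3]
opening: 0.337
grasp_force: 40.9
```

Request:
carry_out([
  [0,0,0,0,0,-0.004,1],
  [0,0,0,0,0,-0.004,1],
  [0,0,0,0,0,-0.004,1],
])

```text
clock: 6.88
eef_pos: [552.4, 5.1, 68.7]
tcp_rot: [-3.141, -0.0, -3.023]
contact_force: [2.7, -1.4, -12.3]
opening: 0.339
grasp_force: 40.9
```

Request:
carry_out([
  [0,0,0,0,0,-0.004,1],
  [0,0,0,0,0,-0.004,1],
  [0,0,0,0,0,-0.004,1],
  [0,0,0,0,0,-0.004,1],
])

```text
clock: 7.38
eef_pos: [552.2, 5.3, 69.7]
tcp_rot: [3.141, -0.001, -3.024]
contact_force: [1.9, 2.0, -14.3]
opening: 0.339
grasp_force: 41.2
```

```bash
python3 - <<'E'
from h import *
import cv2
a=cv2.imread("pics/scene0.png")[170:260,250:350]
im=r.grab_frame("scene")[170:260,250:350,::-1]
cv2.imwrite("pics/chk2.png",np.hstack([cv2.resize(x,None,fx=4,fy=4,interpolation=2) for x in(a,im)]))
E
```

```text
(no output)
```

View pics/chk2.png

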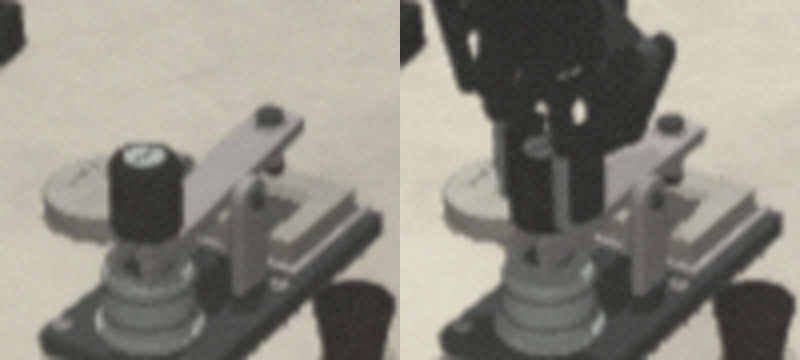

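Knob and nose bolt have moved about 2 px (≈4 mm), so the screw may be in the entry. I measure that to subpixel.

```bash
cat >> h.py <<'E'
import cv2
def lift():
    a=cv2.imread("pics/scene0.png").astype(np.float32); b=r.grab_frame("scene")[:,:,::-1].astype(np.float32)
    out=[]
    for (x,y,w,h) in ((310,192,18,10),(275,222,22,8),(265,246,40,22)):  # nose bolt, knob base (below pads), barrel ref
        t=cv2.resize(a[y:y+h,x:x+w],None,fx=8,fy=8,interpolation=2)
        s=cv2.resize(b[y-8:y+h+8,x-4:x+w+4],None,fx=8,fy=8,interpolation=2)
        m=cv2.matchTemplate(s,t,cv2.TM_CCOEFF_NORMED);_,v,_,l=cv2.minMaxLoc(m)
        out.append(((l[0]-32)/8,(l[1]-64)/8,round(v,2)))
    return out
E
python3 -c "
from h import *
print(lift())"
```

```text
[(1.75, 2.5, 0.61), (-0.125, -1.125, 0.66), (-0.125, 0.25, 0.81)]
```

Request:
carry_out([
  [0,0,0,0,0,-0.006,1],
  [0,0,0,0,0,-0.006,1],
  [0,0,0,0,0,-0.006,1],
  [0,0,0,0,0,-0.006,1],
])

```text
clock: 7.98
eef_pos: [552.4, 5.3, 71.5]
tcp_rot: [3.141, -0.0, -3.024]
contact_force: [0.9, 2.5, -13.1]
opening: 0.338
grasp_force: 41.9
```

Force stays level while it rises, so it is through the entry. I lift on to about 9.5 mm.

Request:
carry_out([
  [0,0,0,0,0,-0.006,1],
  [0,0,0,0,0,-0.01,1],
  [0,0,0,0,0,-0.01,1],
  [0,0,0,0,0,-0.01,1],
])

```text
clock: 8.48
eef_pos: [552.6, 5.2, 74.0]
tcp_rot: [3.142, 0.0, -3.024]
contact_force: [-1.0, 3.2, -7.6]
opening: 0.335
grasp_force: 42.4
```

```bash
python3 -c "
from h import *
print(lift(),r.sense()['contact_force'],r.sense()['wrist_torque'])"
```

```text
[(1.375, 4.375, 0.82), (-0.125, -3.25, 0.65), (0.0, 0.25, 0.8)] [-0.83788019  3.79344865 -7.83583556] [ 0.57563649  0.13095462 -0.05198448]
```

Request:
carry_out([
  [0,0,0,0,0,-0.004,1],
  [0,0,0,0,0,-0.004,1],
  [0,0,0,0,0,-0.004,1],
])

```text
clock: 8.9
eef_pos: [552.5, 5.2, 74.8]
tcp_rot: [3.142, 0.0, -3.024]
contact_force: [-1.1, 3.3, -6.9]
opening: 0.341
grasp_force: 42.4
```

Request:
carry_out([
  [0,0,0.03,0,0,0,1],
  [0,0,0.06,0,0,0,1],
  [0,0,0.09,0,0,0,1],
  [0,0,0.09,0,0,0,1],
])

```text
clock: 9.4
eef_pos: [552.5, 4.8, 74.8]
tcp_rot: [-3.141, -0.0, 2.977]
contact_force: [-0.8, -0.9, -8.1]
opening: 0.336
grasp_force: 42.4
```

```bash
python3 -c "
from h import *
print(lift(),r.sense()['contact_force'],r.sense()['wrist_torque'],r.sense()['qpos'])"
```

```text
[(0.25, 4.375, 0.98), (-0.25, -4.5, 0.64), (0.0, 0.125, 0.92)] [-1.22641005 -0.46308874 -8.23176886] [-0.22065648  0.15421641  0.01321971] [ 6.38263677e-03  4.42394046e-01  1.91074601e+00 -7.21027067e-04
  7.88509797e-01 -1.40101398e+00]
```

Request:
carry_out([
  [0,0,0.03,0,0,0,1],
  [0,0,0.06,0,0,-0.001,1],
  [0,0,0.09,0,0,-0.002,1],
  [0,0,0.12,0,0,-0.003,1],
  [0,0,0.15,0,0,-0.003,1],
  [0,0,0.15,0,0,-0.003,1],
])

```text
clock: 10.2
eef_pos: [552.0, 4.4, 75.3]
tcp_rot: [-3.14, -0.0, 2.508]
contact_force: [-2.1, -5.9, -8.2]
opening: 0.34
grasp_force: 42.3
```

```bash
python3 -c "
from h import *
print(lift(),r.sense()['contact_force'],r.sense()['wrist_torque'])"
```

```text
[(0.25, 4.5, 0.98), (0.125, -5.375, 0.82), (0.0, 0.125, 0.97)] [-1.78255303 -5.3372387  -7.51967902] [-1.16749913  0.49666105 -0.05753932]
```

Request:
carry_out([
  [0,0,0.03,0,-0.003,-0.001,1],
  [0,0,0.06,0,-0.003,-0.002,1],
  [0,0,0.09,0,-0.003,-0.003,1],
  [0,0,0.12,0,-0.003,-0.004,1],
  [0,0,0.16,0,-0.003,-0.005,1],
  [0,0,0.16,0,-0.003,-0.005,1],
  [0,0,0.16,0,-0.003,-0.005,1],
])

```text
clock: 11.12
eef_pos: [551.1, 3.9, 76.2]
tcp_rot: [-3.139, 0.0, 2.007]
contact_force: [-1.6, -5.1, -10.8]
opening: 0.34
grasp_force: 42.1
```

```bash
python3 -c "
from h import *
print(lift(),r.sense()['contact_force'],r.sense()['wrist_torque'])"
```

```text
[(0.25, 4.875, 0.98), (-1.25, 0.125, 0.59), (-0.125, 0.125, 0.95)] [ -2.36575404  -4.99879519 -11.22988896] [-0.9797092   0.49527189  0.03825964]
```

Request:
carry_out([
  [0,0,0.03,0,0,-0.001,1],
  [0,0,0.06,0,0,-0.002,1],
  [0,0,0.09,0,0,-0.003,1],
  [0,0,0.12,0,0,-0.004,1],
  [0,0,0.16,0,0,-0.004,1],
  [0,0,0.16,0,0,-0.004,1],
  [0,0,0.16,0,0,-0.004,1],
])

```text
clock: 12.05
eef_pos: [550.4, 3.9, 77.2]
tcp_rot: [-3.138, 0.001, 1.504]
contact_force: [-4.8, -5.6, -8.8]
opening: 0.337
grasp_force: 42.3
```

```bash
python3 -c "
from h import *
print(lift(),r.sense()['contact_force'],r.sense()['wrist_torque'])"
```

```text
[(0.25, 5.125, 0.98), (3.125, -8.0, 0.71), (0.0, 0.125, 0.91)] [-4.48262451 -4.82515752 -8.50885441] [-0.86947225  0.95916257 -0.01118554]
```

Request:
carry_out([
  [0,0,0.04,0,0,-0.001,1],
  [0,0,0.08,0,0,-0.002,1],
  [0,0,0.12,0,0,-0.003,1],
  [0,0,0.16,0,0,-0.003,1],
  [0,0,0.2,0,0,-0.003,1],
  [0,0,0.2,0,0,-0.003,1],
  [0,0,0.2,0,0,-0.003,1],
])

```text
clock: 12.98
eef_pos: [549.5, 4.3, 77.7]
tcp_rot: [-3.138, 0.004, 0.876]
contact_force: [-7.9, -3.3, -7.8]
opening: 0.341
grasp_force: 42.4
```

```bash
python3 -c "
from h import *
print(lift(),r.sense()['contact_force'],r.sense()['wrist_torque'])"
```

```text
[(0.75, 5.5, 0.88), (-0.75, -8.0, 0.81), (0.125, 0.0, 0.88)] [-5.6671692  -2.75433235 -8.04515966] [-0.2978333   1.23797087  0.23276063]
```

Request:
carry_out([
  [0,0,0.04,0,0,0,1],
  [0,0,0.08,0,0,0,1],
  [0,0,0.12,0,0,0,1],
  [0,0,0.16,0,0,0,1],
  [0,0,0.16,0,0,0,1],
  [0,0,0.16,0,0,0,1],
])

```text
clock: 13.78
eef_pos: [549.1, 4.9, 77.7]
tcp_rot: [-3.139, 0.005, 0.373]
contact_force: [-8.8, 1.3, -7.4]
opening: 0.338
grasp_force: 42.5
```

```bash
python3 -c "
from h import *
print(lift(),r.sense()['contact_force'],r.sense()['wrist_torque'])"
```

```text
[(0.75, 5.5, 0.9), (0.375, -0.875, 0.67), (0.125, 0.125, 0.76)] [-7.68737809  1.26800515 -5.93070602] [0.35060616 1.48656761 0.23735316]
```

The torque is steady at 0.24 N m with no further rise, so the screw is on the stop and the clutch is slipping. I release and rise.

Request:
carry_out([
  [0,0,0,0,0,0.003,1],
  [0,0,0,0,0,0.003,-0.2],
  [0,0,0,0,0,0.003,-0.2],
  [0,0,0,0,0,0.003,-0.2],
  [0,0,0,0,0,0.003,-0.2],
  [0,0,0,0,0,0.003,-0.2],
])

```text
clock: 14.58
eef_pos: [552.2, 4.6, 77.9]
tcp_rot: [3.141, -0.0, 0.369]
contact_force: [0.7, -0.4, 0.1]
opening: 0.599
grasp_force: 0.0
```

Request:
carry_out([
  [0,0,0,0,0,-0.05,-0.2],
  [0,0,0,0,0,-0.15,-0.2],
  [0,0,0,0,0,-0.3,-0.2],
  [0,0,0,0,0,-0.4,-0.2],
  [0,0,0,0,0,-0.4,-0.2],
  [0,0,0,0,0,-0.4,-0.2],
])

```text
clock: 15.32
eef_pos: [551.7, 4.6, 177.6]
tcp_rot: [-3.141, 0.0, 0.369]
contact_force: [-0.4, 0.3, -0.7]
opening: 0.6
grasp_force: 0.0
```

```bash
python3 - <<'E'
from h import *
print(lift())
a=cv2.imread("pics/scene0.png")[170:270,250:370]
im=r.grab_frame("scene")[170:270,250:370,::-1]
cv2.imwrite("pics/chk3.png",np.hstack([cv2.resize(x,None,fx=3.3,fy=3.3,interpolation=2) for x in(a,im)]))
E
```

```text
[(0.375, 5.125, 0.97), (0.125, -6.0, 0.91), (0.0, 0.0, 0.97)]
```

View pics/chk3.png

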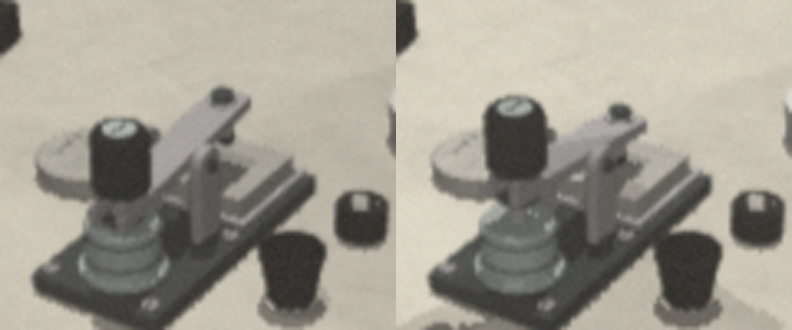

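Knob is up and the strap has tipped with the nose on the block. Nothing else has moved. I check the lift numerically by projection.

```bash
python3 - <<'E'
from h import *
c=r.get_calibration("scene");K=np.array(c["K"]);P=np.linalg.inv(np.array(c["pose"]))
def pr(p):
    q=P@np.append(p,1);q=K@[q[0],-q[1],-q[2]];return q[:2]/q[2]
k=np.array([553,4.5,85.]);n=np.array([643.6,39.6,71.5])
a=cv2.imread("pics/scene0.png").astype(np.float32)
b=np.mean([r.grab_frame("scene")[:,:,::-1].astype(np.float32) for _ in range(4)],0).astype(np.float32)
S=10
for nm,(x,y,w,h),p,s in(("knob",(274,202,26,28),k,1),("knobtop",(276,203,22,14),k,1),("nose",(310,193,17,11),n,-1)):
    t=cv2.resize(a[y:y+h,x:x+w],None,fx=S,fy=S,interpolation=2);q=cv2.resize(b[y-10:y+h+10,x-4:x+w+4],None,fx=S,fy=S,interpolation=2)
    _,v,_,l=cv2.minMaxLoc(cv2.matchTemplate(q,t,5)); print(nm,(l[0]-40)/S,(l[1]-100)/S,v,[np.round(pr(p+[0,0,s*L])-pr(p),2).tolist() for L in(9,10.5,11.8,12.4)])
E
```

```text
knob -0.1 -6.5 0.9379435777664185 [[-0.16, -4.63], [-0.19, -5.41], [-0.21, -6.08], [-0.22, -6.39]]
knobtop -0.5 -6.5 0.9343473315238953 [[-0.16, -4.63], [-0.19, -5.41], [-0.21, -6.08], [-0.22, -6.39]]
nose 0.4 5.1 0.968762993812561 [[-0.0, 4.25], [-0.0, 4.95], [-0.0, 5.56], [-0.0, 5.84]]
```

Knob lift of 6.5 px is about 12.5 mm, which is home. The nose was stopped by the block at about 10.8 mm, as it should be.

```bash
python3 -c "
from rig import r
print(r.sign_off())"
```

```text
the job is handed in; nothing more can be done
None
```

The job is handed in: the screw caught its thread and was driven clockwise to its stop (lift about 12.5 mm by camera), the nose is down on the block, which looks still seated, the arm is clear, and the loose things look unmoved; the hand-in returned no verdict.

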